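Trip test of a bench power unit

TASK

Do the routine trip test on the bench power unit: press the test button of the residual-current breaker so that its lever drops all the way down, then lift that lever back up until it latches and stays up by itself. Leave the isolator beside it switched on (lever up), and do not knock the jar, the bottle or the slide box that stand round the unit.

Things in the scene. Friction and masses are not known exactly. Their poses are not given: they have to be found in the camera images.
- power_unit: grey desk-shaped steel housing bolted to the bench, 244 mm wide (y), 200 mm deep (x), 115 mm high. Origin: centre of its underside. At yaw 0 it faces -x: an upright front 55 mm high with outlets, then a panel sloping up and away at 0.40 rad (23 deg), then a level deck. On the panel sit the breaker and the isolator, 100 mm apart along y; which is left varies.
- test_button_top (a point): centre of the top of the breaker's test button, the unit's only push button: grey, round, 21 mm across, in a 30 mm collar, 52 mm to the right (-y of the unit) of the lever's middle. Its top is 11.5 mm above the case face, 8.5 mm above the collar. The point's z is the panel's outward normal (press along -z), x points up the slope, y along the unit's y.
- test_button (a joint): travel of the test button in m: 0 out, 0.007 fully in. Spring force 1.4 N at the start, 4 N fully in. It lets the lever go at about 3 to 4 mm (about 3 N) and springs back when let go.
- lever_tip (a point): middle of the free end of the breaker's lever: a black bar 26 mm wide (y), about 10 mm thick, reaching 58 mm from its axis (35 mm out of the case). Moves with the lever; its y is the hinge axis. Up: leans 0.45 rad up the slope from the panel's normal; down: 0.45 rad down the slope. The breaker is the wider white case (102 mm), the lever on its left half.
- lever_pivot (a point): point on the hinge axis of the breaker's lever, at the middle of the lever's width, 16 mm below the face of the case; it does not move with the lever. The case face is 24 mm above the panel and parallel to it.
- breaker_lever (a joint): angle of the breaker's lever in rad: 0 up and latched, 0.9 fully down. A spring (0.20 N m when up, 0.11 when down) drives it down; only the test button unlatches it. To latch it push it up to its stop at -0.10 (4 to 8 N at the tip, most at about 0.2 where it passes the catch): it snaps in near -0.04 and settles at 0 when let go. The button dips and springs back on the way.
- isolator_tip (a point): middle of the free end of the isolator's lever, the same shape and size as the breaker's. The isolator is the narrower white case (62 mm) without a button; its lever sits in its middle.
- isolator_lever (a joint): angle of the isolator's lever in rad: 0 up (on), 0.9 down (off). It stays where it is put. It starts at 0 and is to stay there.
- jar_b: open glass specimen jar, 47 mm in diameter, 45 mm high, standing in front of the unit. Origin: centre of its underside.
- stain_bottle: small bottle with screw cap, 34 mm in diameter, 74 mm high, standing at the right of the unit. Origin: centre of its underside. Beyond it stands the tall white microscope, fixed, from about x = 0.47 outwards and y = -0.45 to -0.03: an arm that starts on its far side must pass in front of it (nearer the robot, x under 0.45).
- slide_box: closed blue slide box, 90 x 98 x 36 mm, lying at the left of the unit. Origin: centre of its underside.

How it is judged:
By the outcome, as a careful person would: the job done as asked, in the order asked, and still so for the second after the job is handed in, with the robot touching nothing.
It also fails if it takes over 38 s, if anything falls off the work surface, if the arm or the gripper's body presses on something with over 40 N, if the wrist force passes 120 N, or if a joint passes its speed limit or range.

ROBOT

A 7-joint arm with a two-finger parallel gripper is mounted at the origin on a cart in front of the work surface, level with it; the furniture and walls round the work are solid. World frame = base frame: x ahead of the robot, y to its left, z up, the work surface at z = 0. Lengths are in mm, angles in degrees, forces in N, time in s.
With the tool pointing down it reaches from about 425 to 1025 mm from the base axis. Payload 3.6 kg.
Tool frame: the origin (TCP) lies at the very end of the fingers, on their centre line; the grasp point (between the pads) lies 19 mm behind it; z points along the fingers, y is the direction in which the jaws open and shut (so a half turn about z gives the same grasp; the last joint's range is limited). The gripper opens to 85 mm and grips with 20 to 120 N. Pads are 22 mm wide; open, the fingers measure 114 mm over their backs; the gripper's body (76 mm by 85 mm) begins 54 mm behind the grasp point. The pads swing forward as they close: fully open they stand 13 mm farther back than shut.
Start: joints at [-80.415, 33.873, 2.773, 92.16, -1.908, 54.013, -1.931], TCP at [186.94, 700.488, 193.502] pointing down, gripper open.
Joint ranges: [-153.93, 153.93], [-27.13, 128.08], [-72.61, 78.16], [10.71, 143.7], [-87.88, 267.88], [4.46, 118.87], [-176.78, 176.78]. Speed limits (degrees/s): [147.25, 147.25, 180, 180, 180, 180, 180].

INTERFACE

Orientations are given as [roll, pitch, yaw] about the fixed x, y, z axes, in that order (R = Rz(yaw) Ry(pitch) Rx(roll)).
In Python, from cell import ctrl gives the robot as it stands. The module is installed in compiled form; this text tells all that it offers.
- The arm moves only by the shell command python3 -m jog 'ROWS'. ROWS is JSON, a list of rows, each an object of numbers: "x", "y", "z": the shift along the world's x, y, z in m; "ax", "ay", "az": the turn, a rotation vector about the world's x, y, z in rad; "grip": the finger opening in m, from 0 to 0.0854. In form: [{"x": .., "y": .., "z": .., "ax": .., "ay": .., "az": .., "grip": ..}, ...]. A call has exactly 8 rows; each row is the pose to reach, as a shift and turn from the pose measured when the call began; what a row does not reach only later rows make up. A row lasts 1/10 s, in which the tool goes at most 50 mm and 8.59 degrees, less where a joint would pass 70% of its speed; a pose out of reach is approached as far as the arm can. A call with a gripper value outside its range is refused whole. The fingers move at their own pace and stop on an object; the grip force is fixed at half the most. Time passes only in rows, so rows that repeat a pose let the fingers close, or fill a call up. It gives the time, the measured TCP pose, the force and the opening at its end, in the units of the state.
- ctrl.get_obs(): the state, without advancing time (a new reading comes with each control period).
- ctrl.capture(name): name is "scene" or "top" or "wrist"; returns (picture, depth): 420x560x3 uint8, red, green, blue; 420x560 float32, mm along the optical axis (not along the pixel's ray), 0 where there is no reading.
- ctrl.camera_model(name): a dict with "fx", "fy", "cx", "cy" (pixels), "extrinsics" (4x4, takes a point from camera to world coordinates). Camera axes: x right, y up, looking along -z (the intrinsics and any distortion apply to the point x, -y, -z); pixel columns grow to the right and rows downward; lengths in mm; the calibration is good to about 2 mm. A picture is of the moment at which its call begins: read the wrist's pose just before it. camera_model takes no time and is no camera call; for the wrist camera it gives the pose at the moment of the call.
- ctrl.sign_off(): hands the job in, once; it reports no verdict.
Trained networks look in the newest picture that a camera, given by its name, has taken for a name from the list of things; names that differ only in an ending like _2 or _b are one class to them, and where a whole thing is asked for, a point or a joint stands for the part that bears it (a point fixed in the world has none). Each returns a list of dicts, best first, with "conf" (0 to 1); they miss things now and then, are a little off and sometimes report something else, mostly with a low value. They report only what shows in the picture. A call takes as long as a camera call.
- ctrl.masks_of(camera, label): "pixels" (420x560 bool, what is visible of it) and "uv" ([column, row] in pixels, amid what is visible of it).
- ctrl.tip_of(camera, label): "uv" ([column, row] in pixels: a listed point, or the origin of a listed thing).
The state is a dict: "clock": time; "joints": joint angles; "joint_vel": joint speeds; "tau": joint torques, N m; "eef_pos": TCP position; "ee_rot": TCP orientation; "ft_force": force on the tool from outside, world axes, zero at the start; "torque": the same for the moment, N m; "width": finger opening in mm.
Only numpy, scipy, OpenCV 4.12 (cv2) and the standard library are available. Lean on these libraries where they do the work, as an engineer would, in place of code of your own. Each camera call takes 0.05 s, during which the arm holds its last target. There are 200 camera calls.

## Working session

There is one attempt and no reset: what is moved stays moved. The work goes in short steps, Python scripts to look and compute and a shell command to move; the robot and the scene stay as the last step left them, time stands still between calls to the robot, and variables do not carry over. Pictures are saved under pics/ and viewed, on a budget of 10 in all, crops included, one or two more only if the job needs it, and the job is handed in when it is done.

```bash
mkdir -p pics; cat > h.py <<'E'
import numpy as np, cv2
from cell import ctrl
def snap(c,f=None):
    m=ctrl.camera_model(c); im,d=ctrl.capture(c)
    if f: cv2.imwrite('pics/'+f,im[:,:,::-1])
    return im,d,m
def world(m,u,v,d):
    p=np.array([(u-m['cx'])*d/m['fx'],-(v-m['cy'])*d/m['fy'],-d,1])
    return (np.array(m['extrinsics'])@p)[:3]
def ray(m,u,v):
    E=np.array(m['extrinsics']); r=E[:3,:3]@np.array([(u-m['cx'])/m['fx'],-(v-m['cy'])/m['fy'],-1]); return E[:3,3],r
def med(d,u,v,k=2):
    u,v=int(round(u)),int(round(v)); w=d[max(0,v-k):v+k+1,max(0,u-k):u+k+1]; w=w[w>0]; return float(np.median(w)) if w.size else 0
E
python3 - <<'E'
from h import *
np.set_printoptions(precision=1,suppress=True)
o=ctrl.get_obs(); print(o)
for c in ('scene','top'):
    im,d,m=snap(c,c+'1.png'); print(c,{k:m[k] for k in m if k!='extrinsics'}, np.array(m['extrinsics']))
    for l in ('power_unit','test_button_top','lever_tip','lever_pivot','isolator_tip','jar_b','stain_bottle','slide_box'):
        for t in ctrl.tip_of(c,l)[:2]:
            u,v=t['uv']; dd=med(d,u,v); print(l,np.round(t['conf'],2),np.array(t['uv']),world(m,u,v,dd))
print(ctrl.get_obs()['clock'])
E
```

```text
{'clock': 0.0, 'joints': array([-80.4,  33.9,   2.8,  92.2,  -1.9,  54. ,  -1.9]), 'joint_vel': array([ 0. ,  0.1, -0.1, -0. ,  0. ,  0.1, -0. ]), 'tau': array([ -0. , -54.9,   1.5, -19.8,   0. ,   0. ,  -0. ]), 'eef_pos': array([186.7, 699.6, 192.3]), 'ee_rot': array([-179.9,    0. ,  165.1]), 'ft_force': array([0.3, 0.5, 0.7]), 'torque': array([-0. , -0.1,  0. ]), 'width': 85.4055848673605}
scene {'fx': 397.55621227972773, 'fy': 397.55621227972773, 'cx': 286.294055803413, 'cy': 204.88280550909377} [[   0.8    0.3   -0.6   50.5]
 [  -0.6    0.4   -0.7 -332. ]
 [   0.     0.9    0.5  514.3]
 [   0.     0.     0.     1. ]]
power_unit 0.65 [321.8 245.5] [529.6 133.   73.1]
test_button_top 0.57 [308.2 201.5] [576.6 230.5 116.5]
lever_tip 0.74 [300.8 178.5] [593.4 277.2 149.8]
lever_tip 0.49 [244.5 247.7] [442.  280.7  22.5]
lever_pivot 0.92 [297.5 200. ] [576.1 265.4 105.7]
lever_pivot 0.52 [359.3 289. ] [541.3  36.1  21.4]
isolator_tip 0.68 [323.7 247. ] [529.4 127.3  72.7]
isolator_tip 0.63 [330.2 198.4] [625.3 212.2 117.2]
jar_b 0.86 [244.5 247.3] [441.6 280.2  24. ]
jar_b 0.25 [307.
[... 217 characters left out ...]
202.85341347615977} [[  -0.     1.    -0.2  327.6]
 [  -1.    -0.    -0.   253.2]
 [  -0.     0.2    1.  1172. ]
 [   0.     0.     0.     1. ]]
power_unit 0.94 [293.2 180.8] [588.9 219.9 114. ]
power_unit 0.17 [265.2 173.9] [599.  288.7 148.7]
test_button_top 0.47 [286.8 181.9] [584.2 236.2 123.1]
test_button_top 0.18 [219.1 183.5] [605.  417.   35.8]
lever_tip 0.67 [264.3 173.7] [599.6 290.8 148.8]
lever_pivot 0.8 [265.7 182.5] [586.5 289.  111.8]
isolator_tip 0.59 [318.1 181.4] [584.7 158.1 119.5]
jar_b 0.82 [265.  237.5] [460.1 296.6   5.3]
jar_b 0.22 [356.8 201.8] [543.5  52.9  54. ]
stain_bottle 0.64 [357.7 202.3] [542.   50.7  54.7]
slide_box 0.78 [217.8 183.3] [605.6 420.5  35.9]
0.9
```

View pictures.

```bash
cd pics; python3 -c "
import cv2
a=cv2.imread('scene1.png')[130:330,190:430];b=cv2.imread('top1.png')[120:280,170:410]
a=cv2.resize(a,None,fx=3.3,fy=3,interpolation=2);b=cv2.resize(b,None,fx=3.3,fy=3.3,interpolation=2)
cv2.imwrite('a.png',a);cv2.imwrite('b.png',b)"
```

```text
(no output)
```

View pics/a.png

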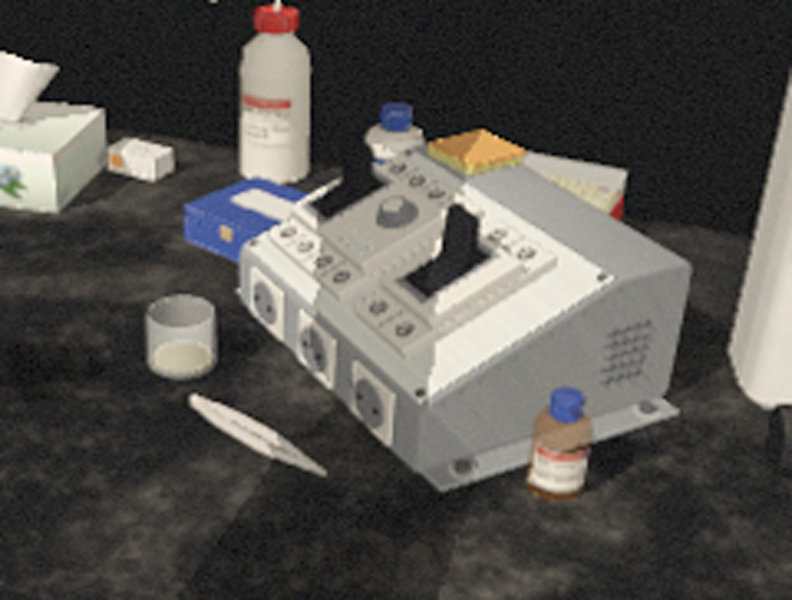

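View pics/b.png

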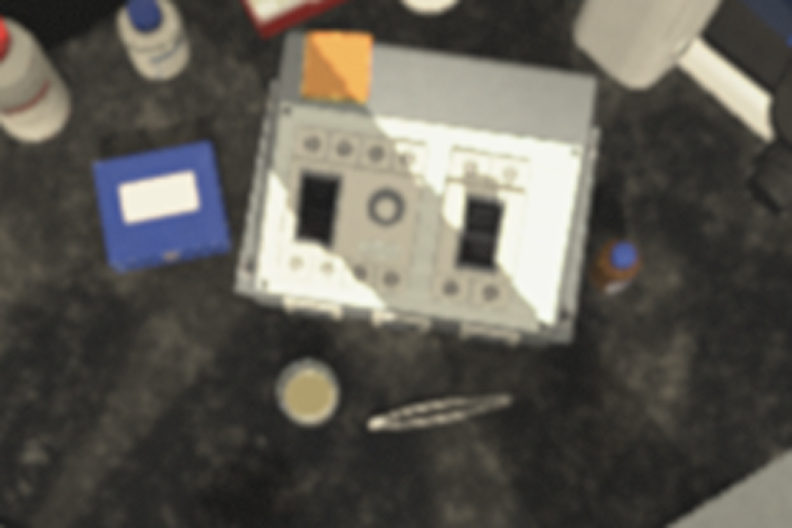

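View pics/scene1.png

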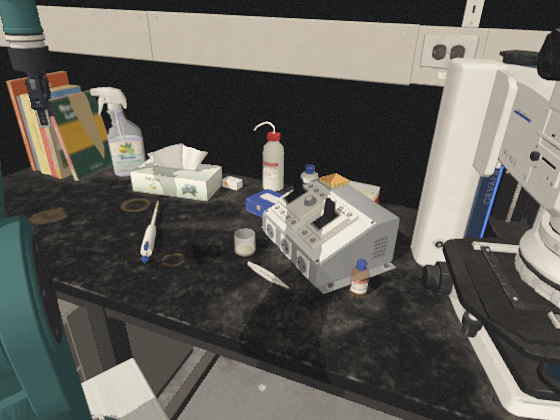

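```bash
python3 - <<'E'
from h import *
np.set_printoptions(precision=3,suppress=True)
im,d,m=snap('top')
msk=ctrl.masks_of('top','power_unit')[0]; print(msk['conf'],msk['pixels'].sum())
E=np.array(m['extrinsics'])
v,u=np.nonzero((d>0)&(msk['pixels']))
dd=d[v,u]; P=np.c_[(u-m['cx'])*dd/m['fx'],-(v-m['cy'])*dd/m['fy'],-dd]@E[:3,:3].T+E[:3,3]
# model fit: surface heights; ransac for planes tilted
rng=np.random.default_rng(0); 
def plane(P,test,tol=2):
    best=None
    for _ in range(4000):
        a,b,c=P[rng.choice(len(P),3,replace=False)]; n=np.cross(b-a,c-a); L=np.linalg.norm(n)
        if L<200: continue
        n/=L; n*=np.sign(n[2]) or 1
        if not test(n): continue
        s=abs((P-a)@n)<tol
        if best is None or s.sum()>best.sum(): best=s
    Q=P[best]; c=Q.mean(0); n=np.linalg.svd(Q-c)[2][2]; n*=np.sign(n[2]); return n,c,best
import math
Q=P
for k in range(3):
    n,c,b=plane(Q,lambda n:abs(math.acos(min(1,n[2]))-.4)<.12)
    print('plane',n,c,b.sum(),'tilt',math.acos(n[2]),'yaw',math.degrees(math.atan2(-n[1],-n[0])), 'z at c')
    Q=Q[~b]
# outline yaw
r=cv2.minAreaRect(np.float32(P[P[:,2]>40][:,:2])); print('rect',r)
D=P[abs(P[:,2]-115)<4]; print('deck',len(D),cv2.minAreaRect(np.float32(D[:,:2])))
E
```

```text
0.71 4772
plane [-0.372  0.068  0.926] [589.522 195.204  90.261] 1681 tilt 0.38751845269416296 yaw -10.437183037298729 z at c
plane [-0.366  0.068  0.928] [603.112 193.79   91.623] 718 tilt 0.3817555708060445 yaw -10.58956469484633 z at c
plane [-0.374  0.069  0.925] [600.689 194.805  98.154] 609 tilt 0.38965188153155933 yaw -10.457739524521752 z at c
rect ((608.2142333984375, 208.98477172851562), (244.09226989746094, 203.32676696777344), 79.93902587890625)
deck 1996 ((644.583251953125, 202.4722137451172), (243.26161193847656, 128.81829833984375), 80.61966705322266)
```

```bash
python3 -m jog '[{"x":0.04,"y":-0.03,"z":0.03,"az":0.12},{"x":0.08,"y":-0.06,"z":0.06,"az":0.12},{"x":0.12,"y":-0.1,"z":0.10,"az":0.12},{"x":0.16,"y":-0.15,"z":0.12,"az":0.12},{"x":0.20,"y":-0.20,"z":0.13,"az":0.12},{"x":0.24,"y":-0.24,"z":0.13,"az":0.12},{"x":0.27,"y":-0.28,"z":0.13,"az":0.12},{"x":0.30,"y":-0.32,"z":0.13,"az":0.12,"grip":0}]'
```

```text
schema error: expected keys x, y, z, ax, ay, az, grip
```

```bash
python3 -m jog '[{"x":0.03,"y":-0.04,"z":0.03,"ax":-0.02,"ay":-0.1,"az":0.02,"grip":0},{"x":0.06,"y":-0.08,"z":0.06,"ax":-0.04,"ay":-0.2,"az":0.04,"grip":0},{"x":0.09,"y":-0.12,"z":0.08,"ax":-0.065,"ay":-0.3,"az":0.065,"grip":0},{"x":0.12,"y":-0.16,"z":0.08,"ax":-0.086,"ay":-0.391,"az":0.085,"grip":0},{"x":0.15,"y":-0.2,"z":0.08,"ax":-0.086,"ay":-0.391,"az":0.085,"grip":0},{"x":0.18,"y":-0.24,"z":0.08,"ax":-0.086,"ay":-0.391,"az":0.085,"grip":0},{"x":0.21,"y":-0.28,"z":0.08,"ax":-0.086,"ay":-0.391,"az":0.085,"grip":0},{"x":0.24,"y":-0.32,"z":0.08,"ax":-0.086,"ay":-0.391,"az":0.085,"grip":0}]'
```

```text
clock: 1.8
eef_pos: [416.4, 394.3, 273.9]
ee_rot: [179.9, 22.9, 170.0]
ft_force: [0.8, 0.1, -0.0]
width: 0.1
```

```bash
python3 -m jog '[{"x":0.03,"y":-0.04,"z":0,"ax":0,"ay":0,"az":0,"grip":0},{"x":0.06,"y":-0.08,"z":0,"ax":0,"ay":0,"az":0,"grip":0},{"x":0.085,"y":-0.115,"z":0,"ax":0,"ay":0,"az":0,"grip":0},{"x":0.1,"y":-0.135,"z":0,"ax":0,"ay":0,"az":0,"grip":0},{"x":0.1,"y":-0.135,"z":0,"ax":0,"ay":0,"az":0,"grip":0},{"x":0.1,"y":-0.135,"z":0,"ax":0,"ay":0,"az":0,"grip":0},{"x":0.1,"y":-0.135,"z":0,"ax":0,"ay":0,"az":0,"grip":0},{"x":0.1,"y":-0.135,"z":0,"ax":0,"ay":0,"az":0,"grip":0}]'
python3 - <<'E'
from h import *
np.set_printoptions(precision=2,suppress=True)
im,d,m=snap('wrist','w1.png'); o=ctrl.get_obs(); print(o['eef_pos'],o['ee_rot'],o['clock']); E=np.array(m['extrinsics']); print(E,m['fx'],m['cx'],m['cy'])
np.savez('w1.npz',d=d,E=E,k=[m['fx'],m['fy'],m['cx'],m['cy']],im=im)
for l in ('test_button_top','lever_tip','lever_pivot','isolator_tip'):
    for t in ctrl.tip_of('wrist',l)[:2]:
        u,v=t['uv']; print(l,round(t['conf'],2),np.array(t['uv']),world(m,u,v,med(d,u,v)))
for t in ctrl.masks_of('wrist','test_button')[:2]:
    u,v=t['uv']; print('mask',round(t['conf'],2),t['uv'],t['pixels'].sum(),world(m,u,v,med(d,u,v)))
E
```

```text
clock: 2.6
eef_pos: [515.6, 261.2, 273.8]
ee_rot: [179.9, 22.9, 170.2]
ft_force: [-0.3, 0.3, -0.1]
width: -0.3
[515.65 261.   273.83] [179.9   22.93 170.18] 2.65
[[  0.17  -0.75  -0.64 376.04]
 [  0.99   0.13   0.11 285.87]
 [  0.    -0.65   0.76 408.93]
 [  0.     0.     0.     1.  ]] 317.67166184807627 280.14676524519433 206.8680777153103
test_button_top 0.84 [269.5 180.7] [579.98 239.46 120.84]
lever_tip 0.8 [314.4 203.4] [597.61 285.61 148.89]
lever_pivot 0.73 [313.9 173.2] [585.8  289.46 110.16]
isolator_tip 0.78 [199.7 198.1] [570.15 167.03 148.42]
mask 0.78 [271.1, 183.1] 293 [582.54 240.82 122.23]
```

View pics/w1.png

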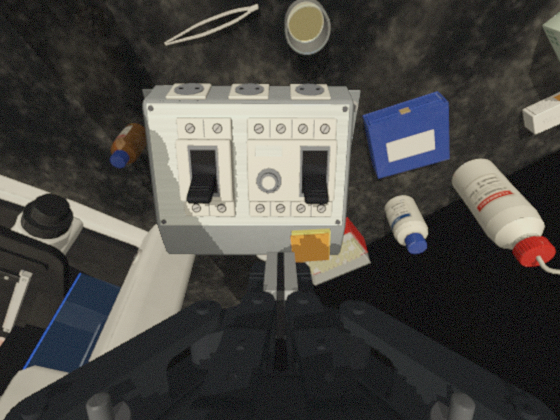

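```bash
python3 -m jog '[{"x":0.02,"y":-0.008,"z":-0.035,"ax":0,"ay":0,"az":0,"grip":0},{"x":0.037,"y":-0.015,"z":-0.07,"ax":0,"ay":0,"az":0,"grip":0},{"x":0.049,"y":-0.02,"z":-0.105,"ax":0,"ay":0,"az":0,"grip":0},{"x":0.056,"y":-0.021,"z":-0.125,"ax":0,"ay":0,"az":0,"grip":0},{"x":0.0587,"y":-0.0211,"z":-0.1334,"ax":0,"ay":0,"az":0,"grip":0},{"x":0.0587,"y":-0.0211,"z":-0.1334,"ax":0,"ay":0,"az":0,"grip":0},{"x":0.0587,"y":-0.0211,"z":-0.1334,"ax":0,"ay":0,"az":0,"grip":0},{"x":0.0587,"y":-0.0211,"z":-0.1334,"ax":0,"ay":0,"az":0,"grip":0}]'
python3 - <<'E'
from h import *
im,d,m=snap('scene','s2.png'); o=ctrl.get_obs(); print(o['eef_pos'],o['ft_force'])
a=cv2.resize(im[150:270,240:400,::-1],None,fx=5,fy=5,interpolation=2)
im,d,m=snap('wrist'); b=cv2.resize(im[70:300,130:370,::-1],None,fx=2.6,fy=2.6,interpolation=2)
cv2.imwrite('pics/s2c.png',a);cv2.imwrite('pics/w2c.png',b)
E
```

```text
clock: 3.7
eef_pos: [575.3, 239.5, 141.9]
ee_rot: [179.8, 23.0, 170.0]
ft_force: [0.2, -0.3, 0.8]
width: -0.5
[575.2474954  239.46170442 141.90464518] [-0.34413644  0.31918212  0.70125964]
```

View pics/s2c.png

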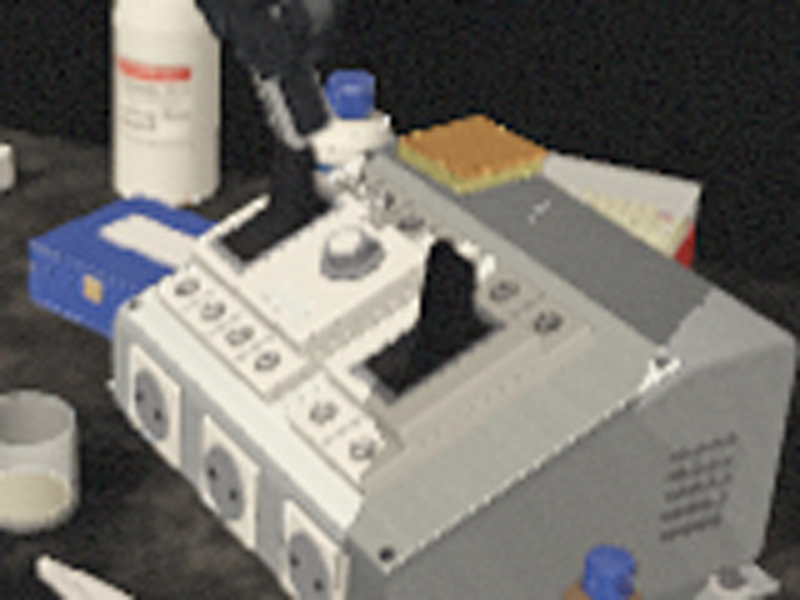

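View pics/w2c.png

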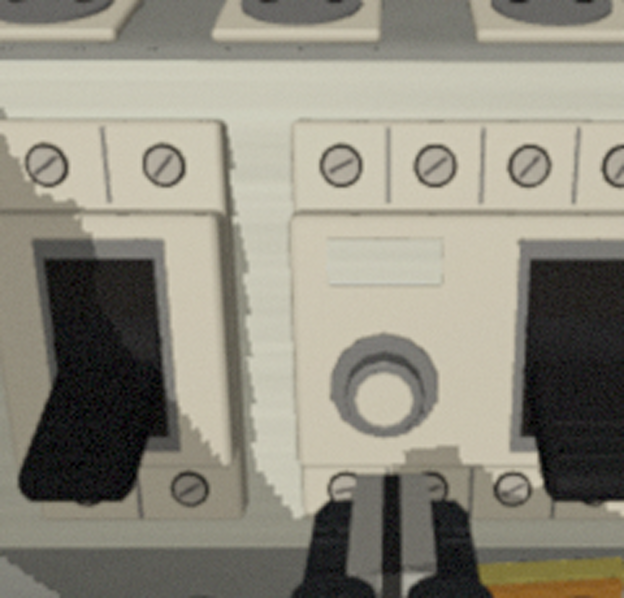

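```bash
python3 - <<'E'
from h import *
np.set_printoptions(precision=1,suppress=True)
o=ctrl.get_obs(); T=o['eef_pos']; n=np.array([-.383,.070,.921])
for c in ('wrist','scene'):
    im,d,m=snap(c); E=np.array(m['extrinsics'])
    def pr(p):
        q=E[:3,:3].T@(p-E[:3,3]); return np.array([m['cx']+m['fx']*q[0]/-q[2], m['cy']-m['fy']*q[1]/-q[2]])
    for s in (0,-15,-21,-27): print(c,s,pr(T+s*n))
    for t in ctrl.tip_of(c,'test_button_top')[:1]:
        u,v=t['uv']; print(t['conf'],np.array(t['uv']),world(m,u,v,med(d,u,v,1)))
        # ray ∩ plane through button-top height plane
    for t in ctrl.masks_of(c,'test_button')[:1]:
        u,v=t['uv']; print('mask',t['conf'],np.array(t['uv']),t['pixels'].sum(),world(m,u,v,med(d,u,v,1)))
E
```

```text
wrist 0 [278.4 238.7]
wrist -15 [278.4 229.5]
wrist -21 [278.4 226.2]
wrist -27 [278.3 223.1]
0.58 [279.7 222.3] [580.8 239.2 121.4]
mask 0.62 [279.8 220.7] 734 [579.9 239.5 120.8]
scene 0 [305.6 189.8]
scene -15 [307.6 195. ]
scene -21 [308.4 197. ]
scene -27 [309.1 199.1]
0.5 [306.9 201.2] [574.8 232.9 116.8]
mask 0.43 [306.9 200.3] 49 [575.2 233.4 118.7]
```

```bash
python3 -m jog '[{"x":0.003,"y":-0.0005,"z":-0.01,"ax":0,"ay":0,"az":0,"grip":0},{"x":0.0048,"y":-0.001,"z":-0.0165,"ax":0,"ay":0,"az":0,"grip":0},{"x":0.006,"y":-0.0012,"z":-0.0195,"ax":0,"ay":0,"az":0,"grip":0},{"x":0.0068,"y":-0.0013,"z":-0.0215,"ax":0,"ay":0,"az":0,"grip":0},{"x":0.0075,"y":-0.0015,"z":-0.0235,"ax":0,"ay":0,"az":0,"grip":0},{"x":0.0083,"y":-0.0016,"z":-0.0252,"ax":0,"ay":0,"az":0,"grip":0},{"x":0.0083,"y":-0.0016,"z":-0.0252,"ax":0,"ay":0,"az":0,"grip":0},{"x":0.0083,"y":-0.0016,"z":-0.0252,"ax":0,"ay":0,"az":0,"grip":0}]'
python3 - <<'E'
from h import *
np.set_printoptions(precision=1,suppress=True)
for c in ('wrist','scene'):
    im,d,m=snap(c,c+'3.png')
    for t in ctrl.tip_of(c,'lever_tip')[:2]:
        u,v=t['uv']; print(c,t['conf'],np.array(t['uv']),world(m,u,v,med(d,u,v,1)))
E
```

```text
clock: 4.9
eef_pos: [583.2, 237.1, 115.6]
ee_rot: [179.9, 23.0, 170.1]
ft_force: [0.0, -0.2, -0.4]
width: 0.1
wrist 0.72 [373.8 287.5] [594.6 287.4 149.4]
scene 0.56 [299.4 177. ] [537.7 219.1 188.9]
```

```bash
python3 -c "
import cv2
a=cv2.imread('pics/wrist3.png')[130:330,180:400];b=cv2.imread('pics/scene3.png')[140:260,240:400]
b=cv2.resize(b,(400,300),interpolation=2);a=cv2.resize(a,(396,360),interpolation=2)
import numpy as np
o=np.zeros((360,800,3),'uint8');o[:,:396]=a;o[:300,400:]=b;cv2.imwrite('pics/c3.png',o)"
```

```text
(no output)
```

View pics/c3.png

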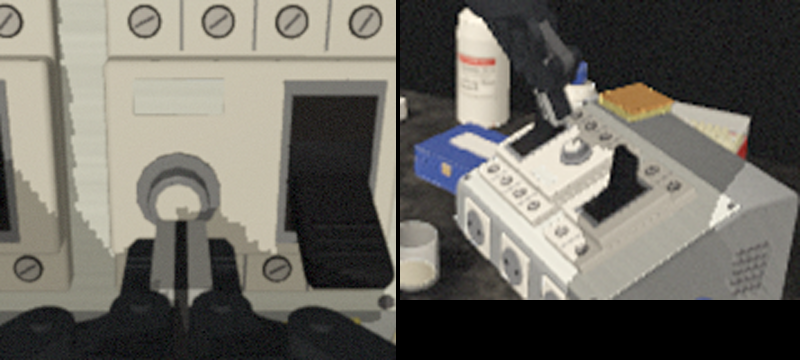

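```bash
python3 - <<'E'
from h import *
from scipy.spatial.transform import Rotation as R
np.set_printoptions(precision=1,suppress=True)
im,d,m=snap('wrist'); o=ctrl.get_obs(); Rt=R.from_euler('xyz',o['ee_rot'],degrees=True).as_matrix(); print(o['eef_pos'],o['ft_force'])
for v in (225,232,238,242,246,248,250,252,256,262,270,280):
    print(v,*[(u,im[v,u].tolist(),(Rt.T@(world(m,u,v,d[v,u])-o['eef_pos'])).round(1).tolist()) for u in (272,289)])
E=np.array(m['extrinsics']); print(Rt.T@(E[:3,3]-o['eef_pos']), Rt.T@E[:3,:3])
E
```

```text
[583.2 237.2 115.7] [ 0.2 -0.4 -0.1]
225 (272, [77, 72, 70], [9.0, -3.8, -0.2]) (289, [117, 112, 108], [7.9, 6.5, 2.8])
232 (272, [126, 122, 119], [6.9, -3.7, -6.1]) (289, [115, 115, 112], [6.6, 6.3, -5.4])
238 (272, [201, 195, 177], [3.6, -3.7, -7.3]) (289, [174, 169, 153], [3.1, 6.3, -6.1])
242 (272, [201, 195, 174], [0.5, -3.7, -6.2]) (289, [199, 191, 172], [0.6, 6.3, -6.3])
246 (272, [199, 194, 173], [-2.6, -3.8, -5.0]) (289, [199, 192, 173], [-1.9, 6.4, -6.5])
248 (272, [198, 193, 173], [-3.7, -3.8, -5.6]) (289, [138, 132, 118], [-3.5, 6.4, -6.0])
250 (272, [199, 193, 174], [-5.1, -3.8, -5.4]) (289, [114, 109, 97], [-4.8, 6.4, -6.0])
252 (272, [143, 139, 123], [11.6, -2.8, -42.6]) (289, [94, 94, 89], [11.0, 5.3, -41.5])
256 (272, [108, 106, 97], [11.3, -2.7, -46.3]) (289, [108, 108, 102], [11.4, 5.2, -46.4])
262 (272, [114, 111, 107], [10.8, -2.6, -51.2]) (289, [112, 110, 102], [11.4, 5.0, -52.3])
270 (272, [108, 107, 101], [11.7, -2.4, -60.2]) (289, [110, 107, 100], [11.4, 4.8, -59.6])
280 (272, [109, 107, 98], [11.0, -2.2, -66.9]) (289, [112, 108, 102], [10.9, 4.6, -66.7])
[  77.9    0.9 -179.7] [[ 0.   1.   0.3]
 [ 1.  -0.  -0. ]
 [-0.   0.3 -1. ]]
```

```bash
cat > loc.py <<'E'
from h import *
from scipy.spatial.transform import Rotation as R
def cloud(c='wrist'):
    im,d,m=snap(c); o=ctrl.get_obs(); Rt=R.from_euler('xyz',o['ee_rot'],degrees=True).as_matrix(); E=np.array(m['extrinsics'])
    v,u=np.nonzero(d>0); dd=d[v,u]; P=np.c_[(u-m['cx'])*dd/m['fx'],-(v-m['cy'])*dd/m['fy'],-dd]@E[:3,:3].T+E[:3,3]
    return im,d,u,v,P,(P-o['eef_pos'])@Rt,o,Rt
E
python3 - <<'E'
from loc import *
np.set_printoptions(precision=1,suppress=True)
im,d,u,v,P,T,o,Rt=cloud()
s=(abs(T[:,0])<25)&(abs(T[:,1])<25)&(T[:,2]>-15)
h,e=np.histogram(T[s][:,2],bins=np.arange(-12,14,1)); print(list(zip(e,h)))
b=s&(T[:,2]<-3.5)&(T[:,2]>-10); Q=T[b]; print(len(Q),Q.min(0),Q.max(0),np.percentile(Q,[2,50,98],axis=0))
f=(T[:,2]<-25)&(abs(T[:,0])<25)&(abs(T[:,1])<25); F=T[f]; print('finger',np.percentile(F,[1,5,50,95,99],axis=0), F[:,2].max())
im2,d2,u2,v2,P2,T2,o2,_=cloud('scene')
f=(abs(T2[:,0])<20)&(abs(T2[:,1])<20)&(T2[:,2]<-9)&(T2[:,2]>-90); F=T2[f]; print('scene finger',len(F),np.percentile(F,[1,5,50,95,99],axis=0)); print(np.sort(F[:,2])[-25:])
im2,d2,u2,v2,P2,T2,o2,_=cloud('top')
f=(abs(T2[:,0])<25)&(abs(T2[:,1])<25)&(T2[:,2]<-9)&(T2[:,2]>-120); F=T2[f]; print('top finger',len(F),np.percentile(F,[1,50,99],axis=0) if len(F) else 0)
print(o['clock'])
E
```

```text
[(np.int64(-12), np.int64(0)), (np.int64(-11), np.int64(0)), (np.int64(-10), np.int64(0)), (np.int64(-9), np.int64(0)), (np.int64(-8), np.int64(32)), (np.int64(-7), np.int64(269)), (np.int64(-6), np.int64(328)), (np.int64(-5), np.int64(90)), (np.int64(-4), np.int64(30)), (np.int64(-3), np.int64(18)), (np.int64(-2), np.int64(24)), (np.int64(-1), np.int64(15)), (np.int64(0), np.int64(21)), (np.int64(1), np.int64(65)), (np.int64(2), np.int64(249)), (np.int64(3), np.int64(304)), (np.int64(4), np.int64(255)), (np.int64(5), np.int64(1608)), (np.int64(6), np.int64(1477)), (np.int64(7), np.int64(160)), (np.int64(8), np.int64(13)), (np.int64(9), np.int64(0)), (np.int64(10), np.int64(0)), (np.int64(11), np.int64(0)), (np.int64(12), np.int64(0))]
737 [-6.1 -9.9 -7.9] [10.1 10.6 -3.5] [[-5.5 -8.8 -7.3]
 [ 1.6  0.4 -5.8]
 [ 9.2  9.4 -4. ]]
finger [[  -7.4  -24.3 -133. ]
 [   1.9  -21.6 -131.4]
 [  12.5    0.2 -112.5]
 [  19.4   21.1  -60.3]
 [  20.2   24.3  -46.8]] -40.61351188094827
scene finger 178 [[-12.5 -16.8 -89.6]
 [ -8.2 -15.7 -88.3]
 [  5.5  -8.4 -61.6]
 [ 10.6   5.2 -41.3]
 [ 12.2  14.8 -39.7]]
[-46.8 -46.5 -46.5 -45.8 -45.8 -45.6 -45.2 -44.9 -44.2 -43.7 -43.1 -42.8
 -42.4 -41.8 -41.7 -41.3 -41.2 -41.2 -40.7 -40.4 -40.3 -40.  -39.8 -39.3
 -38.4]
top finger 0 0
5.2
```

```bash
python3 -m jog '[{"x":0.0039,"y":-0.0007,"z":-0.0092,"ax":0,"ay":0,"az":0,"grip":0},{"x":0.0077,"y":-0.0014,"z":-0.0184,"ax":0,"ay":0,"az":0,"grip":0},{"x":0.01,"y":-0.0018,"z":-0.024,"ax":0,"ay":0,"az":0,"grip":0},{"x":0.0115,"y":-0.002,"z":-0.0276,"ax":0,"ay":0,"az":0,"grip":0},{"x":0.0115,"y":-0.002,"z":-0.0276,"ax":0,"ay":0,"az":0,"grip":0},{"x":0.0115,"y":-0.002,"z":-0.0276,"ax":0,"ay":0,"az":0,"grip":0},{"x":0.0115,"y":-0.002,"z":-0.0276,"ax":0,"ay":0,"az":0,"grip":0},{"x":0.0115,"y":-0.002,"z":-0.0276,"ax":0,"ay":0,"az":0,"grip":0}]'
python3 - <<'E'
from loc import *
np.set_printoptions(precision=1,suppress=True)
im,d,u,v,P,T,o,Rt=cloud(); print(o['eef_pos'],o['ft_force'],o['ft_force']@Rt)
cv2.imwrite('pics/w4.png',cv2.resize(im[130:330,180:400,::-1],None,fx=2.5,fy=2.5))
im2,d2,u2,v2,P2,T2,o2,_=cloud('scene'); 
cv2.imwrite('pics/s4.png',cv2.resize(im2[140:260,240:400,::-1],None,fx=4,fy=4))
for c in ('wrist','scene'):
  for t in ctrl.tip_of(c,'lever_tip')[:1]: print(c,t)
E
```

```text
clock: 6.1
eef_pos: [594.7, 235.3, 88.3]
ee_rot: [179.9, 23.0, 170.0]
ft_force: [0.8, -0.1, -0.4]
width: 0.0
[594.7 235.4  88.3] [ 1.5 -0.3 -0. ] [-1.4 -0.   0.6]
wrist {'uv': [394.4, 325.7], 'conf': 0.55}
```

```bash
python3 -m jog '[{"x":0.0008,"y":-0.0001,"z":-0.0018,"ax":0,"ay":0,"az":0,"grip":0},{"x":0.0015,"y":-0.0003,"z":-0.0037,"ax":0,"ay":0,"az":0,"grip":0},{"x":0.0021,"y":-0.0004,"z":-0.005,"ax":0,"ay":0,"az":0,"grip":0},{"x":0.0027,"y":-0.0005,"z":-0.0064,"ax":0,"ay":0,"az":0,"grip":0},{"x":0.0031,"y":-0.0005,"z":-0.0074,"ax":0,"ay":0,"az":0,"grip":0},{"x":0.0035,"y":-0.0006,"z":-0.0083,"ax":0,"ay":0,"az":0,"grip":0},{"x":0.0035,"y":-0.0006,"z":-0.0083,"ax":0,"ay":0,"az":0,"grip":0},{"x":0.0035,"y":-0.0006,"z":-0.0083,"ax":0,"ay":0,"az":0,"grip":0}]'
python3 - <<'E'
from loc import *
np.set_printoptions(precision=1,suppress=True)
im,d,u,v,P,T,o,Rt=cloud(); print(o['eef_pos'],o['ft_force'],o['ft_force']@Rt)
im2,d2,u2,v2,P2,T2,o2,_=cloud('scene')
a=cv2.resize(im[130:330,180:400,::-1],(396,360),interpolation=2);b=cv2.resize(im2[140:260,240:400,::-1],(400,300),interpolation=2)
q=np.zeros((360,800,3),'uint8');q[:,:396]=a;q[:300,400:]=b;cv2.imwrite('pics/c5.png',q)
E
```

```text
clock: 7.1
eef_pos: [598.0, 234.8, 80.3]
ee_rot: [179.8, 23.0, 170.0]
ft_force: [-4.0, 0.3, 7.0]
width: 0.0
[598.  234.8  80.3] [-2.9  0.3  6.6] [ 0.1 -0.2 -7.2]
```

View pics/c5.png

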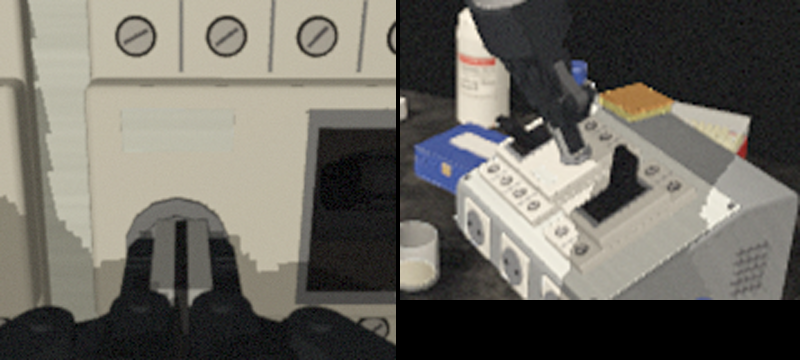

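```bash
python3 -m jog '[{"x":-0.011,"y":0.002,"z":0.026,"ax":0,"ay":0,"az":0,"grip":0},{"x":-0.021,"y":0.004,"z":0.051,"ax":0,"ay":0,"az":0,"grip":0},{"x":-0.033,"y":0.02,"z":0.045,"ax":0,"ay":0,"az":0,"grip":0},{"x":-0.045,"y":0.035,"z":0.039,"ax":0,"ay":0,"az":0,"grip":0},{"x":-0.057,"y":0.05,"z":0.033,"ax":0,"ay":0,"az":0,"grip":0},{"x":-0.069,"y":0.0655,"z":0.0266,"ax":0,"ay":0,"az":0,"grip":0},{"x":-0.069,"y":0.0655,"z":0.0266,"ax":0,"ay":0,"az":0,"grip":0},{"x":-0.069,"y":0.0655,"z":0.0266,"ax":0,"ay":0,"az":0,"grip":0}]'
python3 - <<'E'
from loc import *
np.set_printoptions(precision=1,suppress=True)
im,d,u,v,P,T,o,Rt=cloud(); print(o['eef_pos'],o['ft_force'],o['ft_force']@Rt)
m=ctrl.camera_model('wrist')
for l in ('lever_tip','lever_pivot','test_button_top'):
  for t in ctrl.tip_of('wrist',l)[:1]:
    w=world(m,*t['uv'],med(d,*t['uv'],1)); print(l,t['conf'],np.array(t['uv']),w,'tool',(w-o['eef_pos'])@Rt)
dark=im[v,u].max(1)<60
s=dark&(abs(T[:,1])<20)&(T[:,0]<10)&(T[:,0]>-120)&(T[:,2]>-30)
Q=T[s]; print(s.sum())
for z in np.arange(-20,40,4):
    k=Q[(Q[:,2]>=z)&(Q[:,2]<z+4)]
    if len(k)>5: print(z,len(k),np.percentile(k[:,0],[2,50,98]),np.percentile(k[:,1],[2,98]))
cv2.imwrite('pics/w6.png',im[:,:,::-1])
E
```

```text
clock: 8.0
eef_pos: [528.9, 300.1, 106.7]
ee_rot: [179.9, 23.0, 170.1]
ft_force: [-1.3, 0.5, -0.9]
width: 0.1
[529.5 299.3 107. ] [-0.5  0.  -0. ] [ 0.5 -0.1 -0.2]
0
```

View pics/w6.png

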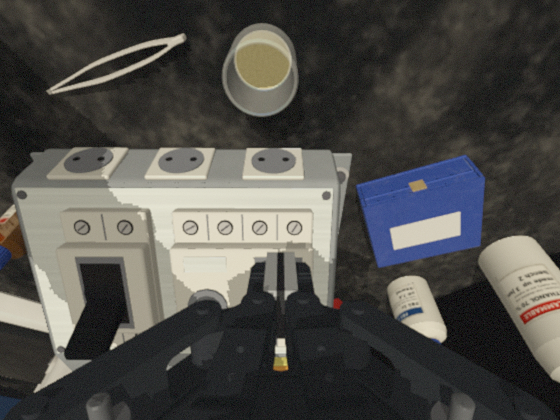

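```bash
python3 -m jog '[{"x":0.0073,"y":-0.0013,"z":-0.0175,"ax":0,"ay":0,"az":0,"grip":0},{"x":0.0146,"y":-0.0027,"z":-0.035,"ax":0,"ay":0,"az":0,"grip":0},{"x":0.0146,"y":-0.0027,"z":-0.035,"ax":0,"ay":0,"az":0,"grip":0},{"x":0.0236,"y":-0.0043,"z":-0.0311,"ax":0,"ay":0,"az":0,"grip":0},{"x":0.0327,"y":-0.006,"z":-0.0272,"ax":0,"ay":0,"az":0,"grip":0},{"x":0.0417,"y":-0.0076,"z":-0.0233,"ax":0,"ay":0,"az":0,"grip":0},{"x":0.049,"y":-0.009,"z":-0.0202,"ax":0,"ay":0,"az":0,"grip":0},{"x":0.049,"y":-0.009,"z":-0.0202,"ax":0,"ay":0,"az":0,"grip":0}]'
python3 - <<'E'
from loc import *
np.set_printoptions(precision=1,suppress=True)
im,d,m=snap('scene'); o=ctrl.get_obs(); Rt=R.from_euler('xyz',o['ee_rot'],degrees=True).as_matrix(); print(o['eef_pos'],o['ft_force']@Rt)
a=cv2.resize(im[140:260,220:380,::-1],(800,600),interpolation=2);cv2.imwrite('pics/s7.png',a)
E
```

```text
clock: 9.0
eef_pos: [579.4, 289.8, 88.7]
ee_rot: [179.7, 23.0, 169.8]
ft_force: [-4.6, 0.8, 2.2]
width: -0.1
[578.8 289.8  88.3] [ 4.6 -1.3 -2.3]
```

View pics/s7.png

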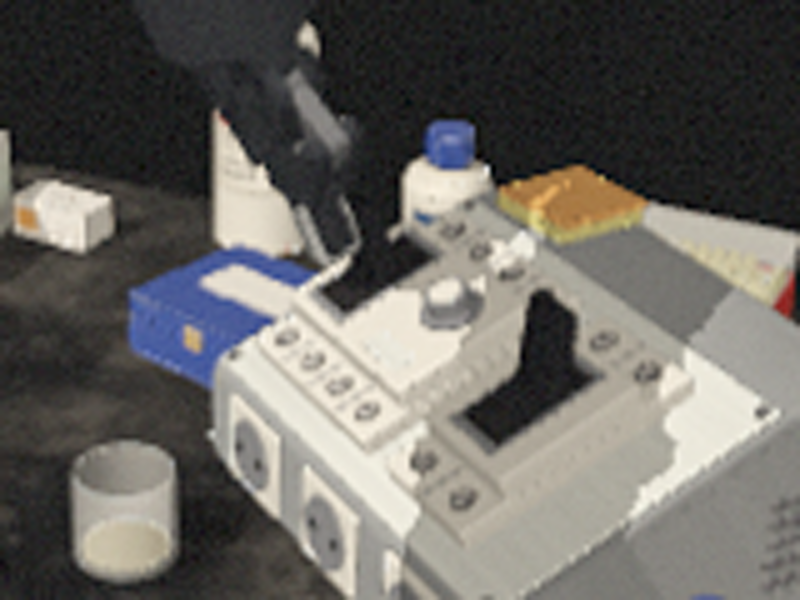

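```bash
python3 -m jog '[{"x":0.0036,"y":-0.0007,"z":0.0016,"ax":0,"ay":0,"az":0,"grip":0},{"x":0.0072,"y":-0.0013,"z":0.0031,"ax":0,"ay":0,"az":0,"grip":0},{"x":0.0109,"y":-0.002,"z":0.0047,"ax":0,"ay":0,"az":0,"grip":0},{"x":0.0145,"y":-0.0026,"z":0.0062,"ax":0,"ay":0,"az":0,"grip":0},{"x":0.0172,"y":-0.0031,"z":0.0074,"ax":0,"ay":0,"az":0,"grip":0},{"x":0.019,"y":-0.0035,"z":0.0082,"ax":0,"ay":0,"az":0,"grip":0},{"x":0.0208,"y":-0.0038,"z":0.0089,"ax":0,"ay":0,"az":0,"grip":0},{"x":0.0208,"y":-0.0038,"z":0.0089,"ax":0,"ay":0,"az":0,"grip":0}]'
python3 - <<'E'
from loc import *
np.set_printoptions(precision=1,suppress=True)
o=ctrl.get_obs(); Rt=R.from_euler('xyz',o['ee_rot'],degrees=True).as_matrix(); print(o['eef_pos'],o['ft_force']@Rt)
E
```

```text
clock: 9.85
eef_pos: [598.8, 285.7, 96.8]
ee_rot: [179.8, 22.9, 169.8]
ft_force: [-5.3, 0.8, -3.5]
width: 0.1
[598.8 285.7  96.8] [ 6.3 -0.2  1.1]
```

```bash
python3 -m jog '[{"x":0.0009,"y":-0.0002,"z":0.0004,"ax":0,"ay":0,"az":0,"grip":0},{"x":0.0018,"y":-0.0003,"z":0.0008,"ax":0,"ay":0,"az":0,"grip":0},{"x":0.0027,"y":-0.0005,"z":0.0012,"ax":0,"ay":0,"az":0,"grip":0},{"x":0.0036,"y":-0.0007,"z":0.0016,"ax":0,"ay":0,"az":0,"grip":0},{"x":0.0036,"y":-0.0007,"z":0.0016,"ax":0,"ay":0,"az":0,"grip":0},{"x":0.0036,"y":-0.0007,"z":0.0016,"ax":0,"ay":0,"az":0,"grip":0},{"x":0.0036,"y":-0.0007,"z":0.0016,"ax":0,"ay":0,"az":0,"grip":0},{"x":0.0036,"y":-0.0007,"z":0.0016,"ax":0,"ay":0,"az":0,"grip":0}]'
python3 - <<'E'
from loc import *
np.set_printoptions(precision=1,suppress=True)
o=ctrl.get_obs(); Rt=R.from_euler('xyz',o['ee_rot'],degrees=True).as_matrix(); print(o['eef_pos'],o['ft_force']@Rt)
E
```

```text
clock: 10.65
eef_pos: [598.9, 285.5, 96.7]
ee_rot: [180.0, 22.6, 170.0]
ft_force: [-9.8, 2.5, -3.9]
width: 0.2
[598.9 285.5  96.7] [10.8  0.8 -0.3]
```

```bash
python3 -m jog '[{"x":0.0036,"y":-0.0007,"z":0.0016,"ax":0,"ay":0,"az":0,"grip":0},{"x":0.0054,"y":-0.001,"z":0.0023,"ax":0,"ay":0,"az":0,"grip":0},{"x":0.0072,"y":-0.0013,"z":0.0031,"ax":0,"ay":0,"az":0,"grip":0},{"x":0.0072,"y":-0.0013,"z":0.0031,"ax":0,"ay":0,"az":0,"grip":0},{"x":0.0072,"y":-0.0013,"z":0.0031,"ax":0,"ay":0,"az":0,"grip":0},{"x":0.0072,"y":-0.0013,"z":0.0031,"ax":0,"ay":0,"az":0,"grip":0},{"x":0.0072,"y":-0.0013,"z":0.0031,"ax":0,"ay":0,"az":0,"grip":0},{"x":0.0072,"y":-0.0013,"z":0.0031,"ax":0,"ay":0,"az":0,"grip":0}]'
python3 - <<'E'
from loc import *
np.set_printoptions(precision=1,suppress=True)
o=ctrl.get_obs(); Rt=R.from_euler('xyz',o['ee_rot'],degrees=True).as_matrix(); print(o['eef_pos'],o['ft_force']@Rt)
E
```

```text
clock: 11.45
eef_pos: [598.8, 285.4, 96.6]
ee_rot: [-179.8, 22.1, 170.3]
ft_force: [-16.0, 4.8, -1.6]
width: 0.2
[598.8 285.4  96.6] [15.9  2.  -4.8]
```

```bash
python3 -m jog '[{"x":-0.004,"y":0.0007,"z":-0.0017,"ax":0,"ay":0,"az":0,"grip":0},{"x":-0.0135,"y":0.0025,"z":-0.0058,"ax":0,"ay":0,"az":0,"grip":0},{"x":-0.0227,"y":0.0041,"z":-0.0097,"ax":0,"ay":0,"az":0,"grip":0},{"x":-0.034,"y":0.006,"z":0.018,"ax":0,"ay":0,"az":0,"grip":0},{"x":-0.046,"y":0.008,"z":0.046,"ax":0,"ay":0,"az":0,"grip":0},{"x":-0.065,"y":0.012,"z":0.09,"ax":0,"ay":0,"az":0,"grip":0},{"x":-0.085,"y":0.015,"z":0.135,"ax":0,"ay":0,"az":0,"grip":0},{"x":-0.1,"y":0.018,"z":0.17,"ax":0,"ay":0,"az":0,"grip":0}]'
python3 - <<'E'
from loc import *
np.set_printoptions(precision=1,suppress=True)
im,d,m=snap('wrist');i2,d2,m2=snap('scene')
for c,mm,dd in (('wrist',m,d),('scene',m2,d2)):
  for l in ('lever_tip','isolator_tip','test_button_top','jar_b','stain_bottle','slide_box'):
    for t in ctrl.tip_of(c,l)[:1]: print(c,l,round(t['conf'],2),np.array(t['uv']),world(mm,*t['uv'],med(dd,*t['uv'],1)))
a=cv2.resize(im[60:300,120:380,::-1],(390,360),interpolation=2);b=cv2.resize(i2[140:290,220:380,::-1],(400,375),interpolation=2)
q=np.zeros((375,800,3),'uint8');q[:360,:390]=a;q[:,400:]=b;cv2.imwrite('pics/c8.png',q)
o=ctrl.get_obs();print(o['ft_force'],o['clock'])
E
```

```text
clock: 12.25
eef_pos: [499.5, 303.6, 269.7]
ee_rot: [-180.0, 22.2, 170.1]
ft_force: [0.6, 0.9, -1.1]
width: -0.1
wrist lever_tip 0.68 [279.4 223.2] [597.5 286.8 148.7]
wrist isolator_tip 0.67 [164.8 220.5] [571.4 164.  149.6]
wrist test_button_top 0.49 [238.8 200.6] [580.1 242.2 120.7]
wrist jar_b 0.74 [372.8 144.9] [585.  413.3  34.3]
wrist stain_bottle 0.74 [118.5 149.7] [543.7  67.6  14.8]
wrist slide_box 0.55 [371.  146.4] [586.3 410.8  35.2]
scene lever_tip 0.64 [299.1 179.4] [590.3 279.3 147.6]
scene isolator_tip 0.54 [331.4 198.1] [628.  211.1 117.6]
scene jar_b 0.88 [246.5 251.2] [445.4 278.3  13.2]
scene stain_bottle 0.98 [357.5 291.1] [539.2  38.   16. ]
scene slide_box 0.81 [266.7 210.6] [536.7 328.4  63.2]
[-0.4 -0.2 -0.2] 12.95
```

View pics/c8.png

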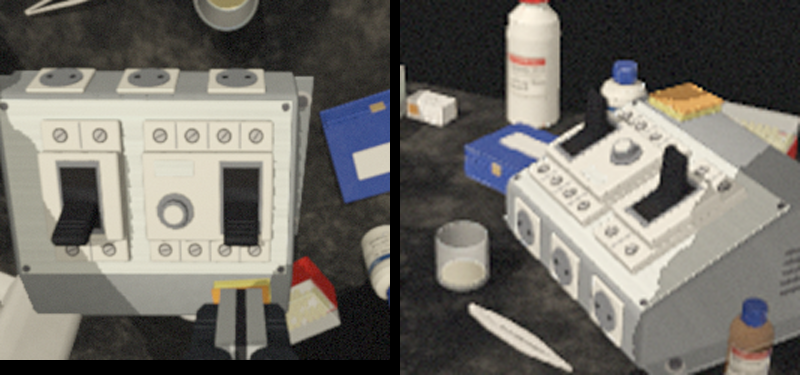

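```bash
python3 -c "
from cell import ctrl
print(ctrl.sign_off())"
```

```text
the job is handed in; nothing more can be done
None
```

I pressed the breaker's test button with closed fingers and the lever dropped. I then pushed the lever back up from below to its stop, backed the arm well clear, and handed the job in at about 13 s.

**Last checks**
- **Breaker lever:** with the arm clear and no contact force, it stood up by itself. The wrist camera put its tip at (597.5, 286.8, 148.7) mm, within about 1.5 mm of its starting position.
- **Isolator:** its lever is still up, and the button is out again.
- **Jar, bottle and slide box:** they look undisturbed in the pictures.
- **Forces:** the highest I measured was about 17 N, when I held the lever against its stop.

**What disagreed or was not fully confirmed**
- **TCP position:** two cameras showed the real fingertips about 38 to 40 mm short of the reported TCP. My first press met no resistance because of this, so I worked from the camera and force readings after that.
- **Lever all the way down:** I saw this in the pictures (after about 7 N on the button, more than its 4 N fully in), but did not measure the angle.
- **Detector errors:** in the last check the wrist camera's jar report landed on the slide box, and the scene camera's isolator tip was off. I relied on the pictures and the wrist camera's isolator reading instead.

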